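Pull the filter of the bench vapour filter unit and show it

ROBOT

A 7-joint arm with a two-finger parallel gripper is mounted at the origin on a cart in front of the work surface, level with it; the furniture and walls round the work are solid. World frame = base frame: x ahead of the robot, y to its left, z up, the work surface at z = 0. Lengths are in mm, angles in rad, forces in N, time in s.
With the tool pointing down it reaches from about 350 to 900 mm from the base axis. Payload 7.2 kg.
Tool frame: the origin (TCP) lies midway between the tips of the shut fingers; the grasp point (between the pads) lies 19 mm behind it; z points along the fingers, y is the line along which they close (so a half turn about z gives the same grasp; the last joint's range is limited). The gripper opens to 88 mm and grips with 3 to 60 N. Pads are 20 mm wide; open, the fingers measure 115 mm over their backs; the gripper's body (75 mm by 178 mm) begins 61 mm behind the grasp point.
Start: joints at [1.171, 0.411, -0.013, 1.596, 0.006, 1.134, -0.082], TCP at [203.579, -590.918, 222.653] pointing down, gripper open.
Joint ranges: [-2.95, 2.95], [-0.29, 1.99], [-1.47, 1.44], [0.14, 2.54], [-1.03, 4.17], [0.13, 1.85], [-2.86, 2.86]. Speed limits (rad/s): [2.39, 2.39, 3.01, 3.01, 3.14, 3.14, 3.14].

INTERFACE

Orientations are given as a rotation vector (axis times angle).
In Python, from station import status, optics, bot gives the robot as it stands.
- The arm moves only by the shell command python3 -m jog 'ROWS' [FORCE]. ROWS is JSON, a list of rows, each an object with "offset": the shift along the world's x, y, z normalised to -1 to 1, where 1 is 50 mm, a list of three; "twist": the turn, a rotation vector about the world's x, y, z normalised to -1 to 1, where 1 is 30 degrees, a list of three; "grip": the gripper's target within -1 to 1 (fully open at 1, half-way at 0, shut at -1). A call has 1 to 12 rows; each row shifts and turns the commanded pose from where the row before left it; what a row does not reach is not made up. A row lasts 1/8 s, in which the tool goes at most 62.5 mm and 10.7 degrees, less where a joint would pass 70% of its speed; a pose out of reach is approached as far as the arm can. A call with a number of a shift or a turn outside -1 to 1 is refused whole. A call with a gripper value outside its range is refused whole. The fingers move at their own pace and stop on an object; FORCE is the grip in N (left out, the last holds). Time passes only in rows, so rows that do not move let the fingers close. It gives the time, the measured TCP pose, the force, the opening and the grip force at its end, in the units of the state.
- status.sense(): the state, without advancing time (a new reading comes with each control period).
- optics.get_image(name): name is "scene" or "top"; returns a dict with "img" (400x640x3 uint8, red, green, blue), "camera_matrix" (3x3 intrinsics, pixels), "extrinsics" (4x4, takes a point from world to camera coordinates). Camera axes: x right, y up, looking along -z (the intrinsics and any distortion apply to the point x, -y, -z); pixel columns grow to the right and rows downward; lengths in mm; the calibration is good to about 2 mm. A picture is of the moment at which its call begins. There is no depth.
- bot.close_job(): hands the job in; it is judged then, once.
The state is a dict: "time": time; "joint_positions": joint angles; "joint_velocities": joint speeds; "joint_torque": joint torques, N m; "tool_pos": TCP position; "ee_rot": TCP orientation; "contact_force": force on the tool from outside, world axes, zero at the start; "torque": the same for the moment, N m; "finger_gap": finger opening in mm; "grip_force": force on a finger pad.
Only numpy, scipy, OpenCV 4.12 (cv2) and the standard library are available. Lean on these libraries where they do the work, as an engineer would, in place of code of your own. Each camera call takes 0.05 s, during which the arm holds its last target. There are 200 camera calls.

TASK

The filter of the small vapour filter unit has to be inspected. Stop the fan by moving the red plug from the green run socket, where its head holds the cover's tongue down, to the orange service socket and push it fully home there; let it go and only then swing the white cover up by its lip and past upright, so that it stands open by itself clear of the filter. Draw the filter out by its orange tab and finish while still holding it up: upright, still, its lower edge at least 5 cm above the top of the unit and its broad pleated face squarely towards the front edge of the bench; leave the plug seated, the cover open and the bottle, vial and beaker beside the unit undisturbed.

Things in the scene. Friction and masses are not known exactly. Their poses are not given: they have to be found in the camera images.
- filter_unit: Vapour filter unit, white and teal housing, fixed to the bench, 190 x 190 mm, deck (flat top) 95 mm above the bench. Origin: centre of the underside; x to its back, y to its left, z up. The right half (-y) carries the white cover, the left half (teal) the two plug sockets.
- plug: Red T-shaped plug, 50 g. Origin: centre of the foot of its shank; z up. Black shank 16 x 16 mm, 19 mm long with a tapered foot (lowest 4 mm 13 mm square), then the red head, 18 mm (x) x 40 mm (y) x 26 mm tall, from z = 19 to 45 mm. At the start it is seated in the run socket with its axes along the unit's; the head's long side (y) reaches over the cover's tongue. Grip the head across its 18 mm (x): ahead of it and behind it the deck is free.
- plug_head (a point): Centre of the plug's red head, 32 mm above the foot of the shank.
- run_socket (a point): Centre of the mouth of the run socket, in the top of its green bezel (26 mm square, 6 mm above the deck, so 101 mm above the bench). Hole 18 x 18 mm, sides along the unit's x and y.
- service_socket (a point): The same for the service socket with the orange bezel, 90 mm behind the run socket: hole 18 x 18 mm, 28 mm deep. Fully home, the underside of the plug's head rests on the bezel, the foot of the shank 19 mm below this point. Sprung contacts in both sockets rub on the shank: about 3 to 5 N more than the plug's weight to pull it out and about 5 to 10 N to push it home. The plug fits in any quarter turn.
- cover (a joint): Angle of the white cover: 0 closed, 1.57 upright, stop at 1.9 rad; it should be left past upright, since below about 1.5 rad it hangs over the way of the filter. Its stiff hinge holds it wherever it is left; about 2 N at the lip lifts it. Closed it is a shallow lid 134 mm (x) x 70 mm (y), its top 32 mm above the deck, that hides the filter's top. A teal tongue 4 mm thick on its left side lies on the deck under the plug's head while the plug is in the run socket.
- hinge_line (a point): Middle of the cover's hinge line at its rear lower edge, 97 mm above the bench; the axis lies along the unit's y and the front of the cover swings up and back. Measured from here the closed cover reaches 132 mm forward.
- cover_lip (a point): Point in the teal lip at the middle of the cover's front edge, 146 mm ahead of and 21 mm above the hinge line when closed, turning with the cover. The lip is 28 mm wide (y), 8 mm thick (z, 4 mm either side of this point) and sticks out 26 mm ahead of the cover, this point being 14 mm ahead of the cover's front wall and 12 mm from the lip's tip. 19 mm of air below it. Pinched by its two 28 mm sides it can turn between the fingers as the cover swings.
- filter: Filter cassette, 90 g. Origin: centre of its lower edge; z up. Black frame 100 mm (x) x 16 mm (y) x 68 mm (z) with a pale pleated medium, broad faces normal to its y (both alike); on top a flange 112 x 28 x 5 mm that rests on the deck and an orange pull tab. At the start it hangs in a slot 104 x 20 mm under the closed cover, its axes along the unit's, 6 mm behind and 45 mm to the right of the unit's centre, its lower edge 27 mm above the bench.
- filter_tab (a point): Centre of the filter's orange pull tab: 32 mm (x) x 10 mm (y) x 20 mm (z), 83 mm above the filter's lower edge, 10 mm above the flange, 72 mm in front of the hinge line. Grip it across its 10 mm (y) and pull straight up: 68 mm of the filter are in the slot.
- bench_front (a point): A fixed point near the front edge of the bench; its x axis points straight from the front edge (robot side) into the bench. The filter's y axis must finally lie along this x, either way round.
- standard_bottle: White-capped small bottle, 42 mm wide, 91 mm tall, standing left of the unit. Origin: centre of its underside. Leave it alone.
- beaker_small: Small glass beaker, 49 mm wide, 59 mm tall, standing right of the unit. Origin: centre of its underside. Leave it alone.
- red_vial: Vial with red cap, 22 mm wide, 40 mm tall, standing left of the unit. Origin: centre of its underside. Leave it alone.
There are look-alikes about, which are no part of the job. Of the things that look like the plug, the smaller one is meant.

How it is judged (in metres and radians):
On the way, in this order (a step that is already met when the one before it is completed fails the run):
1. the plug is fully home in the orange service socket and let go, the cover still closed (horizontal distance between plug and service_socket below 0.004 m and z of plug in the frame of service_socket below -0.0165 m and angle between plug's own z axis and vertical below 0.1 rad and contact force between the fingers and plug below 0.1 N and value of joint cover below 0.1 rad), for 0.2 s.
2. the cover stands open, the filter still in its slot (value of joint cover above 1.5 rad and z of filter in the frame of filter_unit below 0.04 m), for 0.2 s.
At the end, for the whole second after the job is handed in: The fingers hold the filter still, upright and facing the bench front (each within 0.2 rad), lower edge at least 40 mm above the deck, off the unit; the plug is let go within 2.5 mm of fully home in the service socket; the cover stands open past 1.45 rad (z of filter in the frame of filter_unit above 0.135 m and angle between filter's own z axis and vertical below 0.2 rad and angle between the y axis of filter and the x axis of bench_front, either way round below 0.2 rad and linear speed of filter below 0.02 m/s and angular speed of filter below 0.2 rad/s and contact force between the fingers and filter above 1 N and contact force between filter and filter_unit below 0.1 N and value of joint cover above 1.45 rad and horizontal distance between plug and service_socket below 0.004 m and z of plug in the frame of service_socket below -0.0165 m and contact force between the fingers and plug below 0.1 N); the arm keeps its last pose, push and grip.
It fails at once if a bystander is pushed more than 25 mm or tipped over (distance of any of standard_bottle, beaker_small, red_vial from where it was at the start of the episode above 0.025 m or angle between any of standard_bottle, beaker_small, red_vial's own z axis and vertical above 0.5 rad).
It fails at once if the cover is raised before the plug is in the service socket (value of joint cover above 0.15 rad and horizontal distance between plug and service_socket above 0.01 m).
It also fails if it takes over 72 s, if anything falls off the work surface, if the arm or the gripper's body presses on something with over 40 N, if the wrist force passes 120 N, or if a joint passes its speed limit or range.

## Working session

There is one attempt and no reset: what is moved stays moved. The work goes in short steps, Python scripts to look and compute and a shell command to move; the robot and the scene stay as the last step left them, time stands still between calls to the robot, and variables do not carry over. Pictures are saved under pics/ and viewed, at most 10 in all, crops included, and the job is handed in when it is done.

```bash
mkdir -p pics; ls
python3 - <<'E'
from station import status, optics, bot
import cv2
for n in ("scene","top"):
    d=optics.get_image(n); cv2.imwrite(f"pics/{n}0.png",d["img"][:,:,::-1])
    print(n,d["camera_matrix"],d["extrinsics"],[k for k in d])
print(status.sense())
E
```

```text
pics
scene [[500.48257778   0.         313.36126691]
 [  0.         500.48257778 199.18670632]
 [  0.           0.           1.        ]] [[-7.89352620e-01 -6.13634268e-01 -1.93759149e-02  6.05541457e+02]
 [ 3.17897390e-01 -4.35521777e-01  8.42176960e-01 -9.40590800e+01]
 [-5.25227275e-01  6.58615037e-01  5.38852988e-01 -1.04489978e+03]
 [ 0.00000000e+00  0.00000000e+00  0.00000000e+00  1.00000000e+00]] ['img', 'camera_matrix', 'extrinsics']
top [[446.46462506   0.         321.87649075]
 [  0.         446.46462506 204.34678619]
 [  0.           0.           1.        ]] [[-3.07232625e-02 -9.99513330e-01 -5.40230386e-03  3.53866642e+02]
 [ 9.75220112e-01 -3.11603827e-02  2.19031421e-01 -5.20242934e+02]
 [-2.19093163e-01  1.46092446e-03  9.75702850e-01 -9.96981685e+02]
 [ 0.00000000e+00  0.00000000e+00  0.00000000e+00  1.00000000e+00]] ['img', 'camera_matrix', 'extrinsics']
{'time': 0.1, 'joint_positions': array([ 1.17077208,  0.41181516, -0.01273779,  1.596947  ,  0.00560709,
        1.13429028, -0.0822252 ]), 'joint_velocities': array([ 0.00047156, -0.00014262, -0.00140464, -0.0025901 , -0.0019859 ,
        0.00167721,  0.00037643]), 'joint_torque': array([ 3.82114202e-03, -5.89098322e+01,  6.43938482e-01, -2.91711581e+01,
       -5.38641005e-02,  1.44539285e-02,  7.07549407e-05]), 'tool_pos': array([ 203.43550034, -590.49017376,  221.90145948]), 'ee_rot': array([-3.09707969e+00, -5.18651096e-01,  5.17866313e-04]), 'contact_force': array([-0.58550003, -0.19477038,  1.0127309 ]), 'torque': array([ 0.00766062, -0.01685753, -0.01982714]), 'grip_force': 0.0, 'finger_gap': 87.61973653037157}
```

View pics/scene0.png

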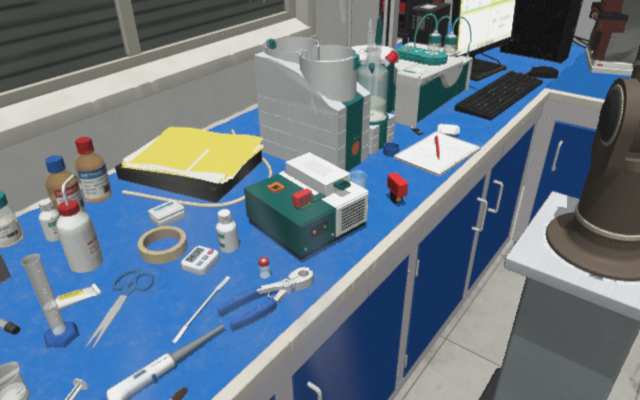

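View pics/top0.png

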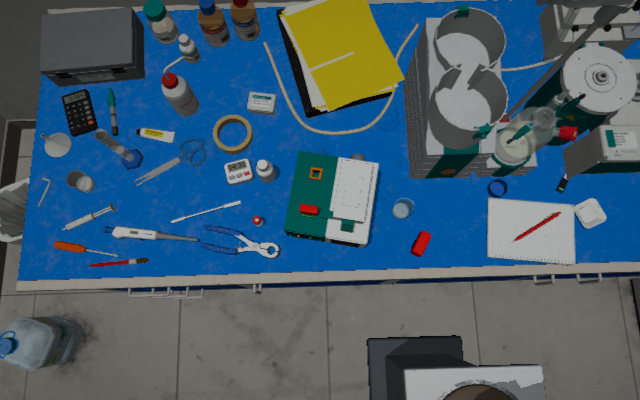

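Top view: the red plug candidates are (309,210), on the unit's teal half, and (421,243), larger and lying on the bench to the right. The one on the unit fits the description, being smaller and seated in the run socket over the tongue. The orange service bezel is at (316,173) and the teal lip at (347,225). I'll confirm in an enlarged crop and measure.

```bash
cat > h.py <<'E'
from station import status, optics, bot
import cv2, numpy as np
from scipy.spatial.transform import Rotation as R
def shot(n): return optics.get_image(n)
def ray(d,u,v):
    K,E=d["camera_matrix"],d["extrinsics"]
    c=np.linalg.inv(K)@[u,v,1]; c=np.array([c[0],-c[1],-c[2]])
    return -E[:3,:3].T@E[:3,3], E[:3,:3].T@c
def onplane(d,u,v,z):
    o,r=ray(d,u,v); return o+r*(z-o[2])/r[2]
def proj(d,p):
    c=d["extrinsics"][:3,:3]@p+d["extrinsics"][:3,3]; q=d["camera_matrix"]@[c[0],-c[1],-c[2]]
    return q[:2]/q[2]
def blobs(d,name,box,amin=15):
    hsv=cv2.cvtColor(d["img"],cv2.COLOR_RGB2HSV)
    lo,hi={"red":((0,150,90),(6,255,255)),"orange":((8,150,130),(22,255,255)),"teal":((75,100,40),(95,255,255)),"white":((0,0,170),(179,40,255))}[name]
    m=cv2.inRange(hsv,lo,hi)
    if name=="red": m|=cv2.inRange(hsv,(174,150,90),(179,255,255))
    k=np.zeros_like(m); x0,y0,x1,y1=box; k[y0:y1,x0:x1]=m[y0:y1,x0:x1]
    cs,_=cv2.findContours(k,cv2.RETR_EXTERNAL,cv2.CHAIN_APPROX_NONE)
    return [(cv2.contourArea(c),cv2.minAreaRect(c),c) for c in cs if cv2.contourArea(c)>amin]
E
python3 - <<'E'
from h import *
d=shot("top"); s=shot("scene")
print("calib: tcp",proj(d,status.sense()["tool_pos"]))
for n,z in (("red",140),("orange",101),("teal",95),("white",127)):
    for a,r,c in blobs(d,n,(270,140,450,260)):
        p=onplane(d,*r[0],z); b=[onplane(d,*q,z) for q in cv2.boxPoints(r)]
        print(n,a,np.round(r[0],1),p[:2].round(1),[tuple(q[:2].round().astype(int)) for q in b])
for n in ("red","orange"):
    for a,r,c in blobs(s,n,(240,140,420,260)): print("scene",n,a,np.round(r[0],1),np.round(r[1],1))
A=cv2.resize(d["img"][140:260,280:440],None,fx=5,fy=5,interpolation=cv2.INTER_CUBIC)
cv2.imwrite("pics/c1.png",A[:,:,::-1])
B=cv2.resize(s["img"][140:260,240:400],None,fx=5,fy=5,interpolation=cv2.INTER_CUBIC)
cv2.imwrite("pics/c2.png",B[:,:,::-1])
E
```

```text
calib: tcp [828.42427771 342.11146372]
red 223.5 [421.2 242.6] [422.4 128.2] [(np.int64(406), np.int64(151)), (np.int64(450), np.int64(125)), (np.int64(439), np.int64(105)), (np.int64(395), np.int64(131))]
red 117.5 [308.4 208.5] [504.5 367. ] [(np.int64(500), np.int64(388)), (np.int64(517), np.int64(385)), (np.int64(509), np.int64(346)), (np.int64(492), np.int64(349))]
orange 96.0 [315.3 173.1] [595.9 350.3] [(np.int64(586), np.int64(365)), (np.int64(611), np.int64(360)), (np.int64(606), np.int64(336)), (np.int64(581), np.int64(340))]
teal 113.0 [347.2 224.9] [473.5 281.8] [(np.int64(463), np.int64(298)), (np.int64(489), np.int64(293)), (np.int64(483), np.int64(266)), (np.int64(458), np.int64(271))]
teal 3210.0 [312.7 194. ] [547.8 357.8] [(np.int64(465), np.int64(426)), (np.int64(655), np.int64(392)), (np.int64(634), np.int64(287)), (np.int64(445), np.int64(325))]
teal 33.0 [446.5 150. ] [643.9  41.8] [(np.int64(634), np.int64(49)), (np.int64(654), np.int64(47)), (np.int64(654), np.int64(35)), (np.int64(634), np.int64(37))]
white 2493.5 [351.9 199.7] [524.2 270.8] [(np.int64(445), np.int64(331)), (np.int64(624), np.int64(298)), (np.int64(606), np.int64(208)), (np.int64(429), np.int64(245))]
scene red 59.0 [300.9 193.3] [ 4.9 16.5]
scene red 284.0 [397.  184.5] [23. 18.]
scene orange 76.5 [275.4 186.8] [ 8.2 13.9]
```

View pics/c1.png

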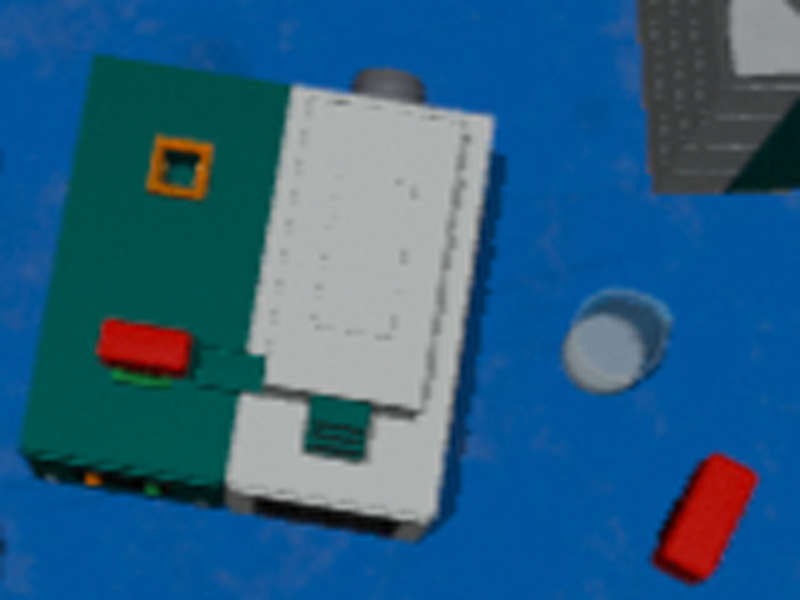

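View pics/c2.png

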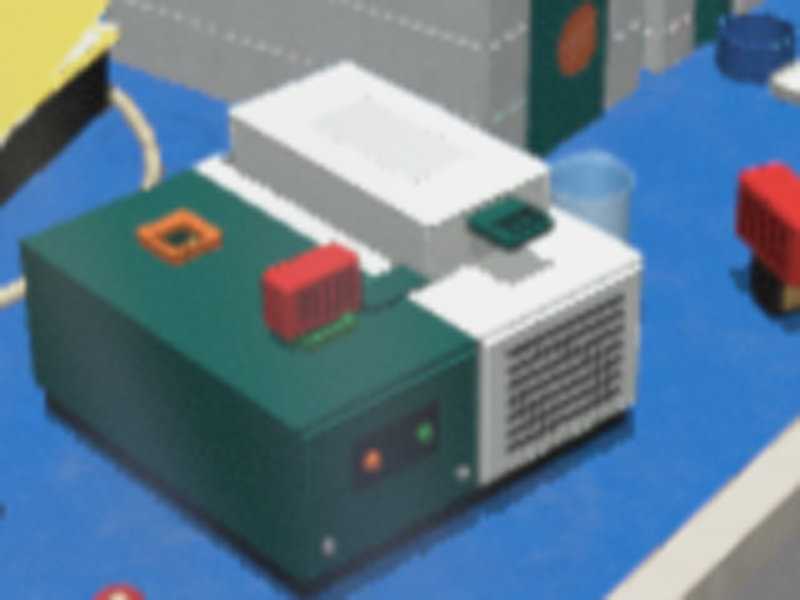

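The crops confirm it. The small plug sits on the unit with the green bezel under it and the teal tongue running to the cover, and the larger look-alike stands on the bench. The unit yaw is about -0.18 rad, and run to service measures 92 mm against 90 mm, with the plug blob biased forward by its visible front face. Next I'll work out the moves.

```bash
cat >> h.py <<'E'
YAW=-0.180
UX=np.array([np.cos(YAW),np.sin(YAW)]); UY=np.array([-UX[1],UX[0]])
def todo(x,y,z,yaw):  # units from here to TCP target, tool down, tool y at yaw (mod pi)
    s=status.sense(); Rn=R.from_rotvec(s["ee_rot"])
    Ry=np.array([np.cos(yaw),np.sin(yaw),0]); Rz=np.array([0,0,-1.])
    if Rn.as_matrix()[:,1]@Ry<0: Ry=-Ry
    Rt=R.from_matrix(np.c_[np.cross(Ry,Rz),Ry,Rz])
    print("off",((np.array([x,y,z])-s["tool_pos"])/50).round(3),"twist",np.degrees((Rt*Rn.inv()).as_rotvec()/30).round(3))
E
python3 - <<'E'
from h import *
d=shot("top")
S=np.array([596.3,350.2]); P=S-90*UX; print("run",P)
L=onplane(d,347.2,224.9,122)[:2]; print("lip",L, "rel service unit axes",(L-S)@UX,(L-S)@UY)
for p,z in((P,101),(P,127)): print(proj(d,[*p,z]),proj(shot("scene"),[*p,z]))
todo(*P,190,YAW)
E
```

```text
run [507.75406765 366.31266161]
lip [468.84158939 283.34114028] rel service unit axes -113.42944023639001 -88.59749232534304
[309.30595394 210.70133915] [302.52571147 202.69566863]
[308.91805818 208.28074125] [302.1225365  191.80657236]
off [ 6.084 19.143 -0.649] twist [-0.000e+00 -1.000e-03  2.023e+00]
```

```bash
python3 -m jog '[{"offset":[0.6,0.6,0.8],"twist":[0,0,0.2],"grip":1},{"offset":[0.5,0.95,0.4],"twist":[0,0,0.2],"grip":1},{"offset":[0.5,0.95,0],"twist":[0,0,0.2],"grip":1},{"offset":[0.5,0.95,0],"twist":[0,0,0.2],"grip":1},{"offset":[0.5,0.95,0],"twist":[0,0,0.2],"grip":1},{"offset":[0.5,0.95,0],"twist":[0,0,0.2],"grip":1},{"offset":[0.3,0.95,0],"twist":[0,0,0.2],"grip":1},{"offset":[0.3,0.95,0],"twist":[0,0,0.2],"grip":1},{"offset":[0.3,0.95,0],"twist":[0,0,0.2],"grip":1},{"offset":[0.3,0.95,0],"twist":[0,0,0.2],"grip":1}]' 40
python3 -m jog '[{"offset":[0.2,0.95,0],"twist":[0,0,0],"grip":1},{"offset":[0.2,0.95,0],"twist":[0,0,0],"grip":1},{"offset":[0.2,0.95,0],"twist":[0,0,0],"grip":1},{"offset":[0.2,0.95,0],"twist":[0,0,0],"grip":1},{"offset":[0.2,0.95,0],"twist":[0,0,0],"grip":1},{"offset":[0.2,0.95,0],"twist":[0,0,0],"grip":1},{"offset":[0.2,0.95,0],"twist":[0,0,0],"grip":1},{"offset":[0.2,0.95,0],"twist":[0,0,0],"grip":1},{"offset":[0.1,0.95,0],"twist":[0,0,0],"grip":1},{"offset":[0.1,0.95,0],"twist":[0,0,0],"grip":1}]'
python3 -c "
from h import *
todo(507.7,366.3,190,YAW)"
```

```text
time: 1.6
tool_pos: [418.9, -131.9, 282.9]
ee_rot: [2.42, 2.002, 0.0]
contact_force: [1.2, -0.2, -0.1]
finger_gap: 88.0
grip_force: 0.0
time: 2.85
tool_pos: [508.9, 342.9, 282.5]
ee_rot: [2.425, 1.997, -0.0]
contact_force: [0.2, 0.2, -0.3]
finger_gap: 87.9
grip_force: 0.0
off [-0.024  0.469 -1.851] twist [0.    0.    0.024]
```

```bash
python3 -m jog '[{"offset":[0,0.24,-0.8],"twist":[0,0,0.024],"grip":1},{"offset":[-0.024,0.23,-0.8],"twist":[0,0,0],"grip":1},{"offset":[0,0,-0.7],"twist":[0,0,0],"grip":1},{"offset":[0,0,-0.6],"twist":[0,0,0],"grip":0.2},{"offset":[0,0,-0.4],"twist":[0,0,0],"grip":0},{"offset":[0,0,-0.27],"twist":[0,0,0],"grip":-0.1},{"offset":[0,0,0],"twist":[0,0,0],"grip":-0.3}]' 40
python3 - <<'E'
from h import *
d=shot("top"); s=shot("scene")
A=cv2.resize(d["img"][150:240,270:390],None,fx=4,fy=4,interpolation=cv2.INTER_CUBIC)
B=cv2.resize(s["img"][130:250,240:340],None,fx=3,fy=3,interpolation=cv2.INTER_CUBIC)
cv2.imwrite("pics/c3.png",np.hstack([A,B])[:,:,::-1]) if A.shape[0]==B.shape[0] else cv2.imwrite("pics/c3.png",B[:,:,::-1])
print(status.sense()["contact_force"])
m=d["img"]; g=cv2.cvtColor(m,cv2.COLOR_RGB2HSV)
for n,z in(("teal",95),("white",127),("orange",101)):
  for a,r,c in blobs(d,n,(270,140,400,260)):
    b=[onplane(d,*q,z) for q in cv2.boxPoints(r)]
    print(n,a,[round(float(np.arctan2(*(b[(i+1)%4]-b[i])[1::-1])),3) for i in range(4)])
E
```

```text
time: 3.72
tool_pos: [507.2, 364.9, 103.7]
ee_rot: [-2.411, -2.014, 0.001]
contact_force: [0.6, 0.2, -0.9]
finger_gap: 51.2
grip_force: 0.0
[-0.42488976  0.03841833  0.22859016]
teal 112.5 [-0.203, -1.771, 2.933, 1.372]
teal 44.0 [-0.176, -1.771, 2.963, 1.373]
teal 167.0 [-0.224, -1.805, 2.912, 1.34]
white 17.5 [-0.801, -2.378, 2.337, 0.765]
white 507.0 [-0.07, -1.639, 3.053, 1.503]
```

View pics/c3.png

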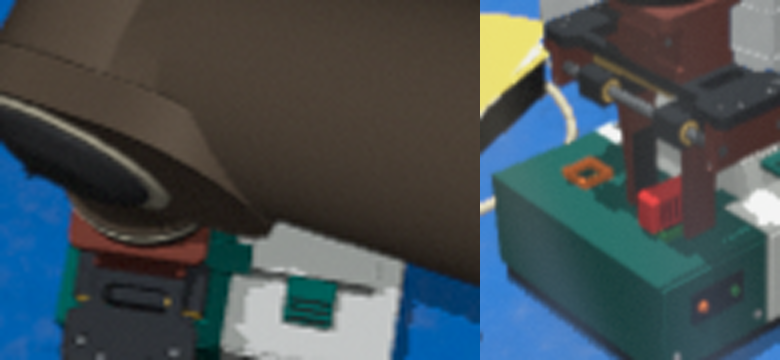

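The scene crop shows the fingers straddling the red head fore and aft, with the tips just above the green bezel. The arm hides the top view. I'll close on the plug.

```bash
python3 -m jog '[{"offset":[0,0,0],"twist":[0,0,0],"grip":-1},{"offset":[0,0,0],"twist":[0,0,0],"grip":-1},{"offset":[0,0,0],"twist":[0,0,0],"grip":-1},{"offset":[0,0,0],"twist":[0,0,0],"grip":-1},{"offset":[0,0,0],"twist":[0,0,0],"grip":-1},{"offset":[0,0,0],"twist":[0,0,0],"grip":-1}]' 40
python3 -c "
from h import *
print(status.sense()['torque'])
todo(507.7,366.3,104,YAW)"
```

```text
time: 4.58
tool_pos: [507.8, 365.2, 104.7]
ee_rot: [2.411, 2.013, 0.001]
contact_force: [0.5, -0.4, 5.8]
finger_gap: 17.8
grip_force: 40.0
[-0.25901529 -0.2052592  -0.04160692]
off [-0.001  0.022 -0.013] twist [-0.001  0.002 -0.001]
```

```bash
python3 -m jog '[{"offset":[0,0,0.1],"twist":[0,0,0],"grip":-1},{"offset":[0,0,0.2],"twist":[0,0,0],"grip":-1},{"offset":[0,0,0.25],"twist":[0,0,0],"grip":-1},{"offset":[0,0,0.25],"twist":[0,0,0],"grip":-1},{"offset":[0.6,-0.11,0],"twist":[0,0,0],"grip":-1},{"offset":[0.6,-0.11,0],"twist":[0,0,0],"grip":-1},{"offset":[0.57,-0.1,0],"twist":[0,0,0],"grip":-1},{"offset":[0,0,0],"twist":[0,0,0],"grip":-1},{"offset":[0,0,0],"twist":[0,0,0],"grip":-1}]' 40
python3 - <<'E'
from h import *
d=shot("top"); s=shot("scene")
B=cv2.resize(s["img"][120:220,220:340],None,fx=6,fy=6,interpolation=cv2.INTER_CUBIC)
cv2.imwrite("pics/c4.png",B[:,:,::-1])
todo(596.3,349.1,144,YAW)
E
```

```text
time: 5.7
tool_pos: [595.0, 349.6, 144.5]
ee_rot: [-2.41, -2.014, 0.0]
contact_force: [0.2, 0.3, -0.4]
finger_gap: 17.7
grip_force: 39.9
off [ 0.032 -0.015 -0.012] twist [-0.001 -0.001 -0.004]
```

View pics/c4.png

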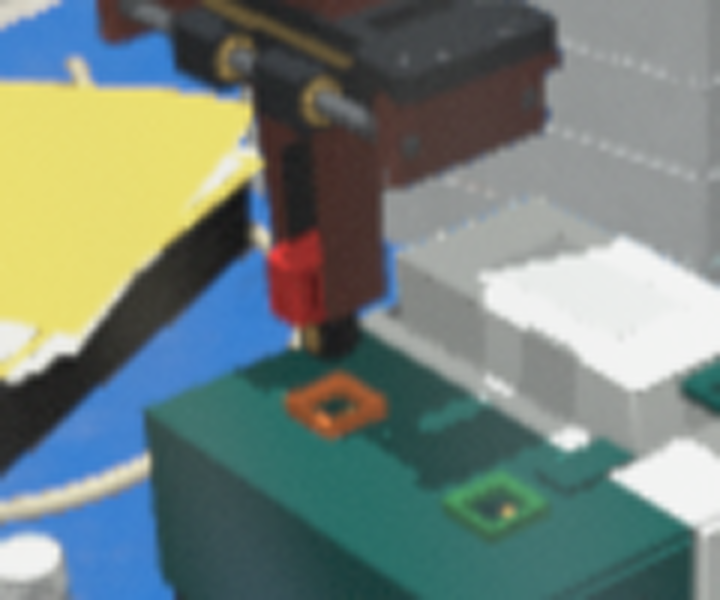

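The plug is held above the deck behind the sockets' line. The orange bezel is at crop (337,405), which is image (276,187), and the green one at crop (497,505), image (303,204). With both bezels visible I can measure the socket-to-socket vector directly in this view.

Run:
```python
from h import *
s=shot("scene"); d=shot("top"); hsv=cv2.cvtColor(s["img"],cv2.COLOR_RGB2HSV)
P={}
for n,lo,hi in(("o",(5,140,80),(20,255,255)),("g",(50,110,60),(72,255,255))):
    m=cv2.inRange(hsv,lo,hi); k=np.zeros_like(m); k[175:220,260:320]=m[175:220,260:320]
    c=max(cv2.findContours(k,0,1)[0],key=cv2.contourArea); r=cv2.minAreaRect(c)
    hull=cv2.convexHull(c); M=cv2.moments(hull); ct=(M["m10"]/M["m00"],M["m01"]/M["m00"])
    P[n]=onplane(s,*ct,99); print(n,cv2.contourArea(c),np.round(ct,1),P[n].round(1))
v=P["o"]-P["g"]; print(np.linalg.norm(v),np.arctan2(v[1],v[0]))
```

```text
o 82.5 [275.6 187. ] [595.3 350.   99. ]
g 30.5 [301.6 203.4] [509.5 367.2  99. ]
87.51720610935689 -0.19811986165094253
```

```bash
python3 -m jog '[{"offset":[0.024,-0.018,-0.2],"twist":[0,0,0],"grip":-1},{"offset":[0,0,-0.15],"twist":[0,0,0],"grip":-1},{"offset":[0,0,-0.1],"twist":[0,0,0],"grip":-1},{"offset":[0,0,-0.05],"twist":[0,0,0],"grip":-1},{"offset":[0,0,-0.05],"twist":[0,0,0],"grip":-1},{"offset":[0,0,0],"twist":[0,0,0],"grip":-1}]' 40; python3 -c "
from h import *
print(status.sense()['torque'])"
```

```text
time: 6.65
tool_pos: [597.0, 348.2, 116.6]
ee_rot: [-2.411, -2.014, 0.0]
contact_force: [-0.3, 0.0, -0.8]
finger_gap: 18.2
grip_force: 39.9
[-0.03732973 -0.06835037  0.02654223]
```

```bash
python3 -m jog '[{"offset":[0,0,-0.06],"twist":[0,0,0],"grip":-1},{"offset":[0,0,-0.06],"twist":[0,0,0],"grip":-1},{"offset":[0,0,-0.06],"twist":[0,0,0],"grip":-1},{"offset":[0,0,-0.06],"twist":[0,0,0],"grip":-1},{"offset":[0,0,0],"twist":[0,0,0],"grip":-1}]' 40; python3 -c "
from h import *
print(status.sense()['torque'])"
```

```text
time: 7.28
tool_pos: [597.4, 348.2, 104.7]
ee_rot: [2.411, 2.013, 0.001]
contact_force: [0.3, -1.2, 1.7]
finger_gap: 18.2
grip_force: 40.0
[-0.3866573  -0.1156206  -0.02205588]
```

```bash
python3 -m jog '[{"offset":[0,0,-0.03],"twist":[0,0,0],"grip":-1},{"offset":[0,0,-0.03],"twist":[0,0,0],"grip":-1},{"offset":[0,0,0],"twist":[0,0,0],"grip":-1},{"offset":[0,0,0],"twist":[0,0,0],"grip":-1}]' 40; python3 -c "
from h import *
print(status.sense()['torque'])"
```

```text
time: 7.78
tool_pos: [597.4, 348.2, 104.6]
ee_rot: [2.411, 2.012, 0.002]
contact_force: [-4.6, -6.0, 21.1]
finger_gap: 17.3
grip_force: 40.0
[-1.53466694  1.23161977 -0.05285842]
```

```bash
python3 -m jog '[{"offset":[0,0,0.06],"twist":[0,0,0],"grip":-0.3},{"offset":[0,0,0],"twist":[0,0,0],"grip":-0.3},{"offset":[0,0,0],"twist":[0,0,0],"grip":-0.3},{"offset":[0,0,0.4],"twist":[0,0,0],"grip":-0.3},{"offset":[0,0,0.5],"twist":[0,0,0],"grip":-1},{"offset":[0,0,0],"twist":[0,0,0],"grip":-1},{"offset":[0,0,0],"twist":[0,0,0],"grip":-1},{"offset":[0,0,0],"twist":[0,0,0],"grip":-1}]' 10;  python3 -m jog '[{"offset":[0,0,-0.2],"twist":[0,0,0],"grip":-1},{"offset":[0,0,-0.16],"twist":[0,0,0],"grip":-1},{"offset":[0,0,-0.06],"twist":[0,0,0],"grip":-1},{"offset":[0,0,-0.06],"twist":[0,0,0],"grip":-1},{"offset":[0,0,0],"twist":[0,0,0],"grip":-1}]'
```

```text
time: 8.78
tool_pos: [596.7, 347.8, 148.8]
ee_rot: [-2.411, -2.014, 0.002]
contact_force: [0.2, -1.5, 0.6]
finger_gap: 0.3
grip_force: 0.0
time: 9.4
tool_pos: [596.9, 347.9, 127.4]
ee_rot: [2.411, 2.013, -0.0]
contact_force: [-4.8, -5.1, 12.9]
finger_gap: 0.4
grip_force: 6.6
```

Contact came at TCP z = 127.4 with 13 N, where the head top must be at 127, so the plug is home. I'll lift and turn, and measure the lip in both views.

```bash
python3 -m jog '[{"offset":[0,0,0.7],"twist":[0,0,0],"grip":-1},{"offset":[0,0,0.7],"twist":[0,0,0.33],"grip":1},{"offset":[-0.4,-0.2,0],"twist":[0,0,0.33],"grip":1},{"offset":[-0.4,-0.2,0],"twist":[0,0,0.33],"grip":1},{"offset":[-0.4,-0.2,0],"twist":[0,0,0.33],"grip":1},{"offset":[-0.3,-0.2,0],"twist":[0,0,0.33],"grip":1},{"offset":[-0.3,-0.2,0],"twist":[0,0,0.33],"grip":1},{"offset":[-0.3,-0.2,0],"twist":[0,0,0.33],"grip":1},{"offset":[-0.3,-0.2,0],"twist":[0,0,0.33],"grip":1},{"offset":[0,0,0],"twist":[0,0,0.33],"grip":1}]'
python3 - <<'E'
from h import *
s=shot("scene"); d=shot("top")
for a,r,c in blobs(s,"teal",(325,170,365,200)): print("scene lip",a,np.round(r[0],1),onplane(s,*r[0],120).round(1))
for a,r,c in blobs(s,"red",(250,150,300,200),5): print("plug",a,np.round(r[0],1), proj(s,[596.5,350,114]).round(1))
print(status.sense()["joint_positions"].round(2))
todo(468.8-1,283.3,170,YAW+np.pi/2)
E
```

```text
time: 10.65
tool_pos: [476.4, 277.5, 195.8]
ee_rot: [0.296, 3.127, -0.001]
contact_force: [0.5, -0.2, -0.7]
finger_gap: 86.4
grip_force: 0.0
scene lip 69.5 [341.6 184.2] [467.6 286.1 120. ]
plug 194.0 [274.5 181. ] [274.7 180.8]
[ 0.2   0.56 -1.14  1.76  0.55  1.18  0.28]
off [-0.187  0.109 -0.51 ] twist [-0.    -0.     0.025]
```

```bash
python3 -m jog '[{"offset":[-0.178,0.14,-0.3],"twist":[0,0,0.012],"grip":1},{"offset":[0,0,-0.6],"twist":[0,0,0],"grip":1},{"offset":[0,0,-0.5],"twist":[0,0,0],"grip":1},{"offset":[0,0,-0.276],"twist":[0,0,0],"grip":0.2},{"offset":[0,0,0],"twist":[0,0,0],"grip":-0.1},{"offset":[0,0,0],"twist":[0,0,0],"grip":-0.1}]' 20
python3 - <<'E'
from h import *
s=shot("scene")
B=cv2.resize(s["img"][120:220,280:400],None,fx=6,fy=6,interpolation=cv2.INTER_CUBIC)
cv2.imwrite("pics/c5.png",B[:,:,::-1])
E
```

```text
time: 11.5
tool_pos: [468.3, 285.8, 112.5]
ee_rot: [0.296, 3.127, 0.001]
contact_force: [1.4, 0.2, 0.3]
finger_gap: 61.1
grip_force: 0.0
```

View pics/c5.png

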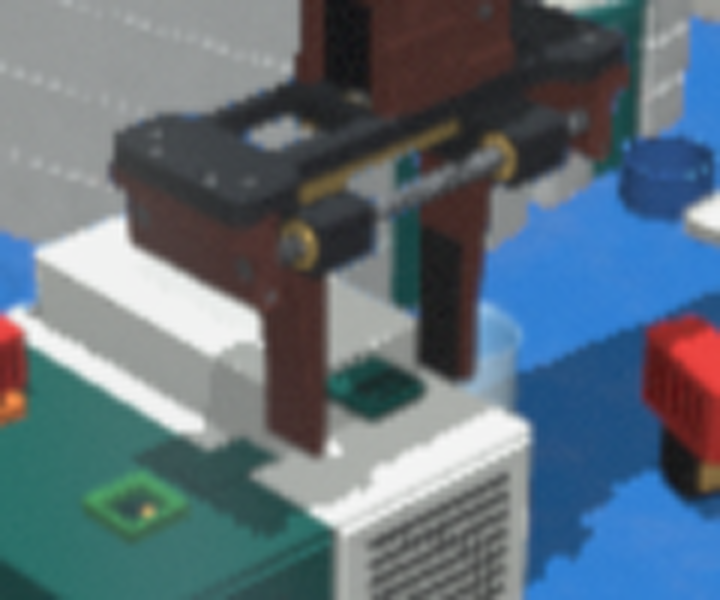

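The lip, at crop (375,385), lies between the fingers with the cover still down. I'll close on it.

```bash
python3 -m jog '[{"offset":[0,0,0],"twist":[0,0,0],"grip":-1},{"offset":[0,0,0],"twist":[0,0,0],"grip":-1},{"offset":[0,0,0],"twist":[0,0,0],"grip":-1},{"offset":[0,0,0],"twist":[0,0,0],"grip":-1},{"offset":[0,0,0],"twist":[0,0,0],"grip":-1}]' 15
python3 - <<'E'
from h import *
st=status.sense(); t=st["tool_pos"]; print(st["torque"])
# rows: arc about hinge, contact at tip-6mm; hinge 146(-0..2) behind
r0=np.array([147.,t[2]+6-97]); prev=r0
for a in np.radians([3,8,15,22,29,36,43,50,57,64,71,78,85,92,98,101]):
    c,s=np.cos(a),np.sin(a); q=np.array([c*r0[0]-s*r0[1],s*r0[0]+c*r0[1]]); dx=q-prev; prev=q
    print(round(np.degrees(a)),(-dx[0]*UX/50).round(3),round(dx[1]/50,3))
E
```

```text
time: 12.18
tool_pos: [468.1, 283.6, 111.9]
ee_rot: [-0.298, -3.127, 0.005]
contact_force: [-1.0, -4.5, 4.7]
finger_gap: 27.5
grip_force: 15.0
[-1.03182569  0.24487822 -0.1197769 ]
3 [ 0.025 -0.005] 0.153
8 [ 0.06  -0.011] 0.252
15 [ 0.12  -0.022] 0.342
22 [ 0.16  -0.029] 0.324
29 [ 0.197 -0.036] 0.302
36 [ 0.232 -0.042] 0.275
43 [ 0.263 -0.048] 0.245
50 [ 0.291 -0.053] 0.21
57 [ 0.314 -0.057] 0.172
64 [ 0.332 -0.06 ] 0.132
71 [ 0.346 -0.063] 0.09
78 [ 0.354 -0.064] 0.047
85 [ 0.357 -0.065] 0.003
92 [ 0.354 -0.064] -0.042
98 [ 0.298 -0.054] -0.07
101 [ 0.146 -0.027] -0.047
```

```bash
python3 -m jog '[{"offset":[0.025,-0.005,0.153],"twist":[0,0,0],"grip":-1},{"offset":[0.06,-0.011,0.252],"twist":[0,0,0],"grip":-1},{"offset":[0.12,-0.022,0.342],"twist":[0,0,0],"grip":-1},{"offset":[0.16,-0.029,0.324],"twist":[0,0,0],"grip":-1},{"offset":[0.197,-0.036,0.302],"twist":[0,0,0],"grip":-1},{"offset":[0.232,-0.042,0.275],"twist":[0,0,0],"grip":-1}]' 15
```

```text
time: 12.92
tool_pos: [507.8, 275.7, 194.7]
ee_rot: [-0.297, -3.126, 0.006]
contact_force: [-0.2, -7.1, -3.3]
finger_gap: 28.0
grip_force: 15.0
```

```bash
python3 -m jog '[{"offset":[0.263,-0.07,0.245],"twist":[0,0,0],"grip":-1},{"offset":[0.291,-0.063,0.21],"twist":[0,0,0],"grip":-1},{"offset":[0.314,-0.057,0.172],"twist":[0,0,0],"grip":-1},{"offset":[0.332,-0.06,0.132],"twist":[0,0,0],"grip":-1},{"offset":[0.346,-0.063,0.09],"twist":[0,0,0],"grip":-1},{"offset":[0.354,-0.064,0.047],"twist":[0,0,0],"grip":-1}]' 15
```

```text
time: 13.68
tool_pos: [603.3, 256.5, 240.1]
ee_rot: [-0.298, -3.127, 0.006]
contact_force: [-3.5, -8.7, 2.2]
finger_gap: 27.6
grip_force: 15.0
```

```bash
python3 -m jog '[{"offset":[0.357,-0.065,0.003],"twist":[0,0,0],"grip":-1},{"offset":[0.354,-0.064,-0.042],"twist":[0,0,0],"grip":-1},{"offset":[0.298,-0.054,-0.07],"twist":[0,0,0],"grip":-1},{"offset":[0.146,-0.027,-0.047],"twist":[0,0,0],"grip":-1},{"offset":[0,0,0],"twist":[0,0,0],"grip":-1}]' 15
python3 - <<'E'
from h import *
s=shot("scene")
B=cv2.resize(s["img"][70:220,240:400],None,fx=4,fy=4,interpolation=cv2.INTER_CUBIC)
cv2.imwrite("pics/c6.png",B[:,:,::-1])
E
```

```text
time: 14.3
tool_pos: [662.9, 244.5, 232.5]
ee_rot: [0.302, 3.125, -0.006]
contact_force: [0.4, -10.4, 6.3]
finger_gap: 27.7
grip_force: 15.0
```

View pics/c6.png

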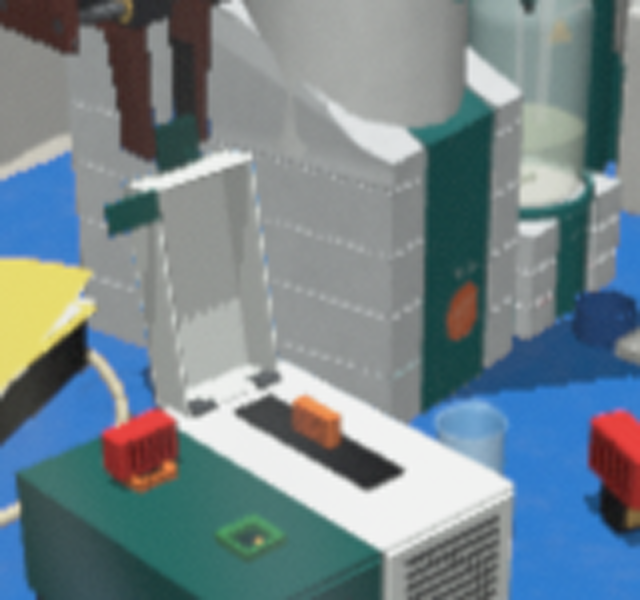

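The cover stands open past upright at about 100°. The orange filter tab is at crop (317,421), image (319,175), and the plug sits down on its orange bezel at crop (142,455). I'll release the lip, rise and measure the tab.

```bash
python3 -m jog '[{"offset":[0,0,0],"twist":[0,0,0],"grip":0.1},{"offset":[0,0,0],"twist":[0,0,0],"grip":0.1},{"offset":[0,0,0.5],"twist":[0,0,0],"grip":0.1},{"offset":[0,0,0.8],"twist":[0,0,0],"grip":0},{"offset":[-0.9,0.15,0.2],"twist":[0,0,0],"grip":0},{"offset":[-0.95,0.25,0],"twist":[0,0,0],"grip":0},{"offset":[-0.8,0.2,0],"twist":[0,0,0],"grip":0},{"offset":[0,0,0],"twist":[0,0,0],"grip":-0.2}]' 40
python3 - <<'E'
from h import *
s=shot("scene"); d=shot("top")
for n,q,box in(("s",s,(300,160,340,195)),("t",d,(320,160,380,230))):
  for a,r,c in blobs(q,"orange",box,6): print(n,a,np.round(r[0],1),np.round(r[1],1),onplane(q,*r[0],110).round(1),onplane(q,*r[0],120).round(1))
print(proj(s,[542,270,110]),proj(d,[542,270,120]))
for a,r,c in blobs(s,"red",(250,150,300,200),5): print("plug",a,np.round(r[0],1))
todo(542,270,150,YAW+np.pi/2)
E
```

```text
time: 15.35
tool_pos: [524.9, 281.2, 307.8]
ee_rot: [0.286, 3.127, 0.002]
contact_force: [0.9, -0.2, -0.2]
finger_gap: 37.4
grip_force: 0.0
s 38.0 [319.8 174.2] [12.7  6.4] [540.1 265.8 110. ] [529.4 279.6 120. ]
t 38.0 [351.5 193.6] [ 4.3 13.1] [542.4 269.9 110. ] [539.9 270.6 120. ]
[317.89652236 174.77359912] [351.70684201 192.63033903]
plug 194.0 [274.5 181. ]
off [ 0.272 -0.18  -3.138] twist [-0.001  0.003  0.015]
```

```bash
python3 -m jog '[{"offset":[0.32,-0.235,-0.5],"twist":[0,0,0.015],"grip":-0.15},{"offset":[0,0,-0.9],"twist":[0,0,0],"grip":-0.15},{"offset":[0,0,-0.9],"twist":[0,0,0],"grip":-0.15},{"offset":[0,0,-0.8],"twist":[0,0,0],"grip":-0.15},{"offset":[0,0,-0.6],"twist":[0,0,0],"grip":-0.15},{"offset":[0,0,-0.4],"twist":[0,0,0],"grip":-0.15},{"offset":[0,0,0],"twist":[0,0,0],"grip":-0.15},{"offset":[0,0,0],"twist":[0,0,0],"grip":-1},{"offset":[0,0,0],"twist":[0,0,0],"grip":-1},{"offset":[0,0,0],"twist":[0,0,0],"grip":-1},{"offset":[0,0,0],"twist":[0,0,0],"grip":-1}]' 40
python3 -c "
from h import *
print(status.sense()['torque'])
todo(541,269.5,103,YAW+np.pi/2)"
```

```text
time: 16.82
tool_pos: [544.6, 267.1, 102.1]
ee_rot: [0.284, 3.127, 0.001]
contact_force: [-0.5, -0.9, 5.5]
finger_gap: 9.6
grip_force: 40.0
[-0.08464778 -0.01423015  0.04176334]
off [-0.071  0.049  0.017] twist [-0.001  0.003  0.002]
```

```bash
python3 -m jog '[{"offset":[0,0,0.15],"twist":[0,0,0],"grip":-1},{"offset":[0,0,0.3],"twist":[0,0,0],"grip":-1},{"offset":[0,0,0.4],"twist":[0,0,0],"grip":-1},{"offset":[0,0,0.4],"twist":[0,0,0],"grip":-1},{"offset":[0,0,0.5],"twist":[0,0,0],"grip":-1},{"offset":[0,0,0.5],"twist":[0,0,0],"grip":-1},{"offset":[0,0,0.5],"twist":[0,0,0],"grip":-1},{"offset":[0,0,0.5],"twist":[0,0,0],"grip":-1},{"offset":[0,0,0.5],"twist":[0,0,0],"grip":-1},{"offset":[-0.3,0,0.3],"twist":[0,0,0],"grip":-1},{"offset":[-0.4,0,0],"twist":[0,0,0],"grip":-1},{"offset":[-0.4,0,0],"twist":[0,0,0],"grip":-1}]' 40
python3 -c "
from h import *
print(status.sense()['torque'],status.sense()['joint_positions'].round(2))
todo(490,267,305,0)"
```

```text
time: 18.32
tool_pos: [487.2, 266.8, 304.2]
ee_rot: [0.283, 3.129, -0.001]
contact_force: [0.5, 0.5, 0.1]
finger_gap: 9.6
grip_force: 40.0
[ 0.05792259 -0.14692162  0.02191128] [ 0.26  0.47 -1.19  1.6   0.45  1.38  0.41]
off [0.055 0.005 0.016] twist [ 1.000e-03 -1.000e-03 -2.656e+00]
```

```bash
python3 -m jog '[{"offset":[0,0,0],"twist":[0,0,-0.27],"grip":-1},{"offset":[0,0,0],"twist":[0,0,-0.27],"grip":-1},{"offset":[0,0,0],"twist":[0,0,-0.27],"grip":-1},{"offset":[0,0,0],"twist":[0,0,-0.27],"grip":-1},{"offset":[0,0,0],"twist":[0,0,-0.27],"grip":-1},{"offset":[0,0,0],"twist":[0,0,-0.27],"grip":-1},{"offset":[0,0,0],"twist":[0,0,-0.27],"grip":-1},{"offset":[0,0,0],"twist":[0,0,-0.27],"grip":-1},{"offset":[0,0,0],"twist":[0,0,-0.27],"grip":-1},{"offset":[0,0,0],"twist":[0,0,-0.226],"grip":-1},{"offset":[0,0,0],"twist":[0,0,0],"grip":-1},{"offset":[0,0,0],"twist":[0,0,0],"grip":-1}]' 40
python3 - <<'E'
from h import *
s=shot("scene")
B=cv2.resize(s["img"][60:230,230:400],None,fx=3.5,fy=3.5,interpolation=cv2.INTER_CUBIC)
cv2.imwrite("pics/c7.png",B[:,:,::-1])
todo(490,267,305,0)
E
```

```text
time: 19.82
tool_pos: [488.5, 266.8, 303.9]
ee_rot: [2.219, 2.224, -0.0]
contact_force: [0.4, 0.0, -0.1]
finger_gap: 9.8
grip_force: 40.0
off [0.026 0.004 0.023] twist [ 0.    -0.    -0.003]
```

View pics/c7.png

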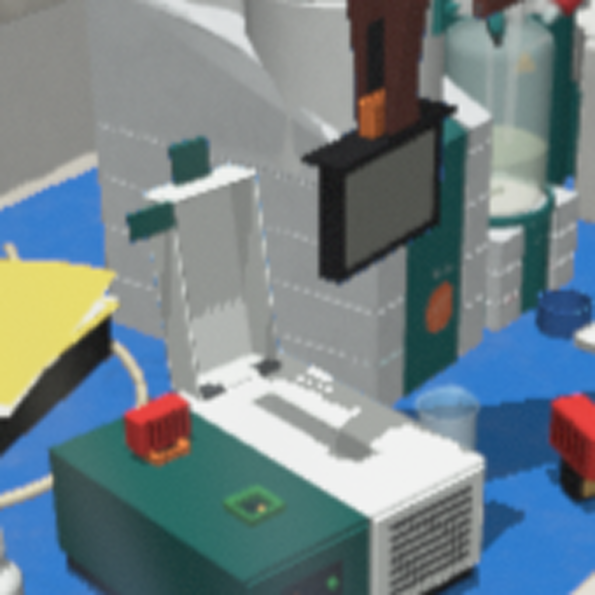

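The filter hangs upright from the tab with its lower edge at about z = 229 mm, and its broad face is towards the robot side. The bench edge slope agrees with world y to about 0.01 rad. The plug is seated and the cover is open, so I'm handing in.

```bash
python3 -c "
from station import bot
print(bot.close_job())"
```

```text
the job is handed in; nothing more can be done
None
```

The job is handed in, with no verdict returned: the plug is home in the service socket and released, the cover stands open past upright, and the filter is held upright, square to the bench front, its lower edge about 13 cm above the deck.

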